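# Load the strike plate under the drop-tube bridge

## Robot

A 7-joint arm with a two-finger parallel gripper is mounted at the origin on the work surface. World frame = base frame: x ahead of the robot, y to its left, z up, the work surface at z = 0. Lengths are in m, angles in rad, forces in N, time in s.
With the tool pointing down it reaches from about 0.425 to 0.925 m from the base axis. Payload 6.8 kg.
Tool frame: the origin (TCP) lies midway between the tips of the shut fingers; the grasp point (between the pads) lies 19 mm behind it; y points along the fingers, z is the direction in which the jaws open and shut, and the axes are right-handed (so a half turn about y gives the same grasp; the last joint's range is limited). The gripper opens to 85 mm and grips with 20 to 120 N. Pads are 22 mm wide; open, the fingers measure 114 mm over their backs; the gripper's body (76 mm by 85 mm) begins 54 mm behind the grasp point. The pads swing forward as they close: fully open they stand 13 mm farther back than shut.
Start: joints at [-1.254, 0.477, 0.022, 1.555, -0.011, 1.109, -0.083], TCP at [0.278, 0.615, 0.231] pointing down, gripper open.
Joint ranges: [-2.96, 2.96], [-0.34, 2.1], [-1.41, 1.46], [0.24, 2.44], [-1.37, 4.51], [0.17, 1.92], [-2.96, 2.96]. Speed limits (rad/s): [2.39, 2.39, 3.14, 3.14, 3.14, 3.14, 3.14].

## Interface

Orientations are given as a rotation vector (axis times angle).
In Python, from bench import r gives the robot as it stands.
- The arm moves only by the tool send_rows, never from a script. Its argument "rows" is text: rows parted by semicolons, each of 6 numbers parted by spaces: the shift along the world's x, y, z in m, then the turn, a rotation vector about the world's x, y, z in rad. A call has 1 to 20 rows; each row shifts and turns the commanded pose from where the row before left it; what a row does not reach is not made up. A row lasts 1/10 s, in which the tool goes at most 50 mm and 8.59 degrees, less where a joint would pass 70% of its speed; a pose out of reach is approached as far as the arm can. A call is refused whole if a number of a shift passes 0.05 or a number of a turn 0.15, either way. A call with a gripper value outside its range is refused whole. "grip" is the finger opening in m, from 0 to 0.0854, set as the call begins (left out, the last holds). The fingers move at their own pace and stop on an object; "grip_force" is the grip in N (left out, the last holds). Time passes only in rows, so rows that do not move let the fingers close. It gives the time, the measured TCP pose, the force and the opening at its end, in the units of the state.
- r.get_obs(): the state, without advancing time (a new reading comes with each control period).
- r.grab_frame(name): name is "scene" or "top" or "wrist"; returns a dict with "pixels" (420x560x3 uint8, red, green, blue), "intrinsics" (3x3 intrinsics, pixels), "position" and "orientation" of the camera in the world. Camera axes: x right, y up, looking along -z (the intrinsics and any distortion apply to the point x, -y, -z); pixel columns grow to the right and rows downward; lengths in m; the calibration is good to about 2 mm. A picture is of the moment at which its call begins. There is no depth.
- r.hand_in(): hands the job in, once; it reports no verdict.
The state is a dict: "clock": time; "joints": joint angles; "qvel": joint speeds; "tau": joint torques, N m; "tcp_pos": TCP position; "orientation": TCP orientation; "contact_force": force on the tool from outside, world axes, zero at the start; "moment": the same for the moment, N m; "grip_width": finger opening in m.
Only numpy, scipy, OpenCV 4.12 (cv2) and the standard library are available. Lean on these libraries where they do the work, as an engineer would, in place of code of your own. Each camera call takes 0.05 s, during which the arm holds its last target.

## Task

Push the flat steel strike plate along the table, in under the low bridge that carries the clear drop tube, until its leading end is fully home against the stop behind the bridge. Then push the swing latch shut across the lane behind the plate, as far as it goes, and let go of everything. The plate stays flat on the table throughout: it is pushed, never picked up or tipped; leave the things standing around where they are.

Things in the scene. Friction and masses are not known exactly. Their poses are not given: they have to be found in the camera images.
- plate: Strike plate: loose flat bare-steel plate, 110 (its x) by 70 (its y) by 14 mm high, about 0.5 kg, a ring marked in the middle of its top. Lies flat on the table. Origin: centre of its underside. It may be loaded either end first.
- station: Aluminium drop station, fixed; a clear tube (52 mm across, top 99 mm above the table) stands on its low bridge. Origin: on the table, mid-mouth of the bridge; x is the direction in which the plate slides in, y points to the latch's side, z up. Two 12 mm high guides flare from the mouth to y = +-54 mm at x = -35 mm. A 26 mm high block stands outside the -y leg, to y = -83 mm.
- bridge (a point): Middle of the bridge's underside, 19 mm above the table, 30 mm past the mouth. In the station's frame the bridge spans x 0 to 60 mm; it is 10 mm thick and 110 mm wide over its two legs; the gap between the legs is 78 mm (y -39 to +39).
- stop (a point): Middle of the stop's face, 8 mm above the table: a fixed bar 16 mm high behind the bridge, its face at station x = 64 mm. A plate that is home has its centre at station x = 9, y = 0 mm and its trailing end standing out at x = -46 mm.
- latch_pivot (a point): Pivot of the swing latch, fixed to the station at x = -56 mm, y = +62 mm (station frame), 12 mm above the table; its axis is vertical.
- latch_tip (a point): Point on the latch arm's centre line, 70 mm from the pivot, 12 mm above the table (half-way up the arm); an upright pin, 10 mm across, rises from the arm here to 44 mm above the table. The arm is a dark steel bar, 76 mm long from the pivot, 12 mm wide, from 4 to 20 mm above the table.
- latch (a joint): Angle of the swing latch (rad): at 0 the arm points straight back along the station's -x, beside the lane (negative: leaning away from it, to -0.5); it grows as the arm swings towards the lane (anticlockwise from above); at its end stop, 1.571, it lies across the lane along the station's -y, its front face 4 mm behind a plate that is home. Light friction, 0.06 N m; stays where left.
- weight: Bystander: steel drop weight with a knob on top, standing, 42 mm across, 60 mm tall. Origin: centre of its underside.
- bumper: Bystander: black rubber ring bumper, 42 mm across, 30 mm tall. Origin: centre of its underside.
- sample: Bystander: white plastic test sample, a rounded block 58 by 40 by 20 mm. Origin: centre of its underside.
- bracket: Bystander: white plastic L-bracket, 45 by 30 mm foot, 58 mm tall. Origin: centre of its underside.
- driver: Bystander: screwdriver lying on the table to the right. Origin: under its middle.
- cleaner: Bystander: white bottle, 56 mm across, 130 mm tall, standing beyond the station, to the left. Origin: centre of its underside.
Things that resemble listed ones, but are neither listed nor needed, are in the scene too. What is meant by the plate is not green, and is the larger of those in its own colour.

How it is judged:
On the way, in this order (a step that is already met when the one before it is completed fails the run):
1. the plate is home under the bridge, flat and square against the stop, the latch still open (x of plate in the frame of station between 0.005 and 0.013 m and y of plate in the frame of station between -0.007 and 0.007 m and angle between the x axis of plate and the x axis of station, either way round below 0.08 rad and angle between plate's own z axis and vertical below 0.05 rad and height (world z) of plate below 0.004 m and value of joint latch below 1.2 rad), for 0.2 s.
2. the latch is swung shut behind the plate (x of plate in the frame of station between 0.005 and 0.013 m and y of plate in the frame of station between -0.007 and 0.007 m and angle between the x axis of plate and the x axis of station, either way round below 0.08 rad and angle between plate's own z axis and vertical below 0.05 rad and height (world z) of plate below 0.004 m and value of joint latch above 1.45 rad), for 0.2 s.
At the end, for the whole second after the job is handed in: The plate lies flat (tilt under 0.05 rad) under the bridge, its leading end within 4 mm of the stop, within 7 mm of the middle of the lane and 0.08 rad of square, at rest; the latch is within 0.12 rad of its end stop (all of step 2 and linear speed of plate below 0.01 m/s); the robot touches nothing.
It fails at once if the plate is lifted off the table (its centre more than 8 mm) (height (world z) of plate above 0.008 m).
It fails at once if the plate is tipped by more than 0.12 rad (angle between plate's own z axis and vertical above 0.12 rad).
It fails at once if a bystander is moved by more than 25 mm or knocked over (distance of any of weight, bumper, sample, bracket, driver, cleaner from where it was at the start of the episode above 0.025 m or angle between any of weight, bumper, sample, bracket, cleaner's own z axis and vertical above 0.5 rad).
It also fails if it takes over 70 s, if anything falls off the work surface, if the arm or the gripper's body presses on something with over 40 N, if the wrist force passes 120 N, or if a joint passes its speed limit or range.

## Working session

There is one attempt and no reset: what is moved stays moved. The work goes in short steps, Python scripts to look and compute and a tool call to move; the robot and the scene stay as the last step left them, time stands still between calls to the robot, and variables do not carry over. Pictures are saved under pics/ and viewed, and the job is handed in when it is done.

Besides the shell and the picture viewer there is one more tool, called after "Emit:" as a command line: name --argument value ..., lists and objects as JSON in quotes. send_rows: Moves the arm, as the interface text tells. Its arguments: {"type":"object","properties":{"rows":{"type":"string"},"grip":{"type":"number"},"grip_force":{"type":"number"}},"required":["rows"]}

```bash
ls; mkdir -p pics; python3 - <<'E'
from bench import r
import cv2,pickle
o=r.get_obs();print(o)
for n in["scene","top","wrist"]:
    f=r.grab_frame(n);cv2.imwrite(f"pics/{n}0.png",f["pixels"][:,:,::-1]);pickle.dump(f,open(f"{n}0.pkl","wb"))
    print(n,f["intrinsics"],f["position"],f["orientation"],[k for k in f])
E
```

```text
pics
{'clock': 0.0, 'joints': array([-1.25410589,  0.47778417,  0.02233545,  1.55646154, -0.01150242,
        1.10932436, -0.0830779 ]), 'qvel': array([-0.00073507,  0.00106548, -0.00090433,  0.00048608, -0.0007532 ,
        0.00066199,  0.00093956]), 'tau': array([-1.96009762e-05, -5.96441996e+01,  1.60779655e+00, -2.81193388e+01,
        1.24402007e-02,  9.46081826e-03,  3.67146527e-06]), 'tcp_pos': array([0.27794968, 0.61445245, 0.23033207]), 'orientation': array([-1.54683974,  0.33342727, -0.33301857]), 'contact_force': array([-0.27786599,  0.85027323, -0.57043816]), 'moment': array([-0.01474544, -0.02704884,  0.05877843]), 'grip_width': 0.08535190175017839}
scene [[417.38253565   0.         285.03421929]
 [  0.         417.38253565 205.13455627]
 [  0.           0.           1.        ]] [ 0.95002272 -0.61124957  0.78502725] [0.76553338 0.21158411 0.52064376] ['pixels', 'intrinsics', 'position', 'orientation']
top [[467.20477677   0.         289.24936666]
 [  0.         467.20477677 209.7553199 ]
 [  0.           0.           1.        ]] [0.47221657 0.02209699 1.34430028] [ 0.03652948 -0.06809854 -1.58962494] ['pixels', 'intrinsics', 'position', 'orientation']
wrist [[342.98697747   0.         278.78319634]
 [  0.         342.98697747 209.19778777]
 [  0.           0.           1.        ]] [0.21654627 0.6438606  0.37394719] [-0.24071073 -0.15192322  1.13859303] ['pixels', 'intrinsics', 'position', 'orientation']
```

View pics/scene0.png

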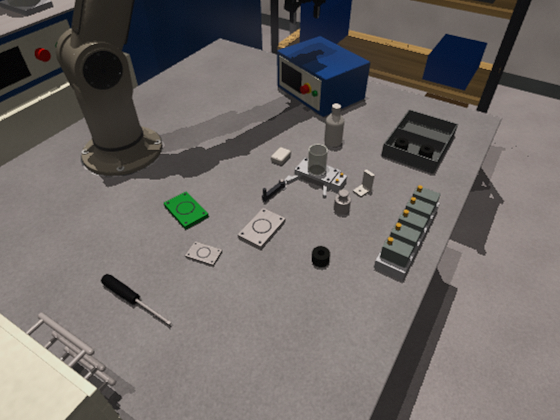

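View pics/top0.png

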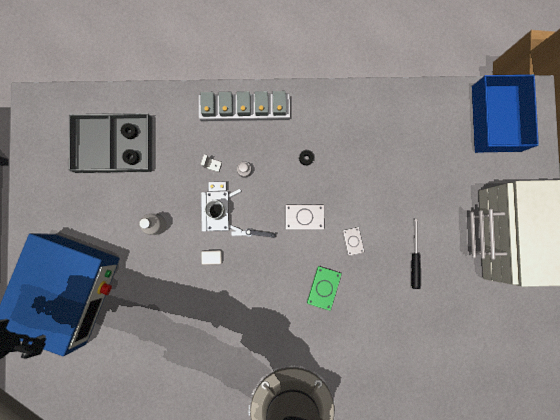

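View pics/wrist0.png

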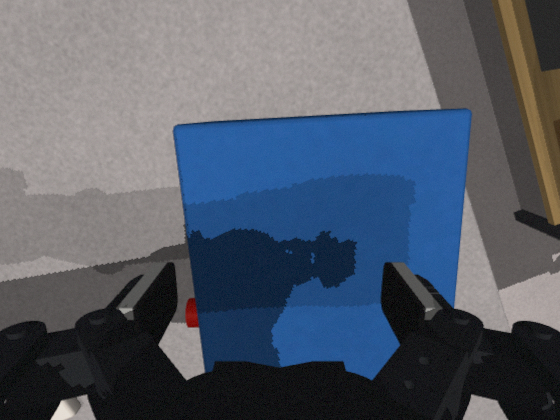

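The strike-plate candidates in the top view are the large bare-steel plate at (305,217), the small steel plate at (353,241) and the green plate at (323,288). By the description it is the large one at (305,217). I'll check that with a close crop.

```bash
cat > h.py <<'E'
import numpy as np,cv2
from scipy.spatial.transform import Rotation as R
def cast(f,uv,z):
    uv=np.atleast_2d(uv).astype(float);K=f["intrinsics"]
    d=np.c_[(uv[:,0]-K[0,2])/K[0,0],-(uv[:,1]-K[1,2])/K[1,1],-np.ones(len(uv))]
    d=R.from_rotvec(f["orientation"]).apply(d);p=f["position"]
    return p+d*((z-p[2])/d[:,2])[:,None]
def proj(f,P):
    P=np.atleast_2d(P);c=R.from_rotvec(f["orientation"]).inv().apply(P-f["position"]);K=f["intrinsics"]
    return np.c_[K[0,2]+K[0,0]*c[:,0]/-c[:,2],K[1,2]-K[1,1]*c[:,1]/-c[:,2]]
E
python3 - <<'E'
import pickle,cv2
from h import *
f=pickle.load(open("top0.pkl","rb"));im=f["pixels"][:,:,::-1].copy()
c=im[140:280,190:370];cv2.imwrite("pics/crop1.png",cv2.resize(c,None,fx=4.4,fy=4.2,interpolation=cv2.INTER_CUBIC))
g=cv2.cvtColor(im,cv2.COLOR_BGR2GRAY)
print(g[217,270:340]);print(g[195:240,295])
E
```

```text
[149 148 151 147 150 143 147 148 147 147 147 147 143 147 135 146 234 228
 223 226 225 227 223 225 228 217 151 178 233 230 228 228 227 229 227 226
 228 229 227 227 230 217 114 162 228 223 225 222 223 221 221 223 224 219
 151 151 147 144 143 150 147 148 151 149 152 151 153 152 151 154]
[146 140 139 141 146 149 146 151 148  88 215 228 227 224 226 227 228 229
 229 228 224 220 217 226 233 233 231 228 230 228 233 231 231 236 180 149
 153 150 152 152 155 149 147 149 151]
```

View pics/crop1.png

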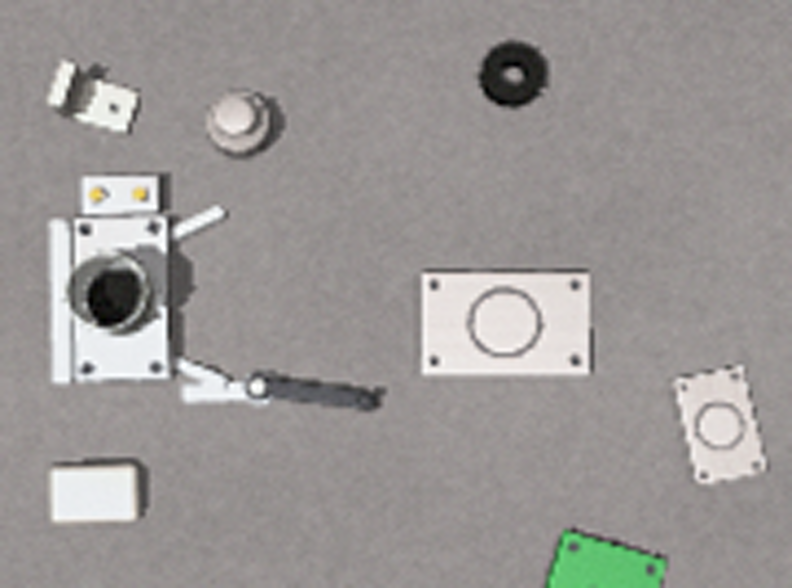

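The crop shows the large steel plate with its ring at crop (505,323). The station mouth is at about (169,298), the latch pivot at (258,386) and the pin at (372,398). The weight is at (240,122). The choice of plate is confirmed, so I'll measure next.

```bash
python3 - <<'E'
import pickle,cv2
from h import *
f=pickle.load(open("top0.pkl","rb"));g=cv2.cvtColor(f["pixels"],cv2.COLOR_RGB2GRAY)
m=(g>185).astype(np.uint8)
n,lab,st,ce=cv2.connectedComponentsWithStats(m)
for i in range(1,n):
    if st[i,4]>60 and 180<ce[i][0]<375 and 130<ce[i][1]<300: print(i,st[i],ce[i])
i=lab[217,290]
c=max(cv2.findContours((lab==i).astype(np.uint8),0,2)[0],key=cv2.contourArea)
b=cv2.boxPoints(cv2.minAreaRect(c));P=cast(f,b,.014);print("plate",P.round(4),P.mean(0),[np.linalg.norm(P[k]-P[k-1]) for k in range(4)])
d=[(P[k]-P[k-1]) for k in range(4)];print([np.degrees(np.arctan2(x[1],x[0])) for x in d])
s=lambda x,y:(190+x/4.4-.5+.5/4.4,140+y/4.2-.5+.5/4.2)
for nm,pts,z in [("bridge top",[(75,217),(168,217),(168,380),(72,380)],.029),("stop",[(50,220),(50,383)],.016),("pivot",[(258,386)],.024),("pin",[(374,398)],.03),("guide tips",[(222,212)],.012),("block",[(82,175),(159,175),(159,212)],.026),("weight",[(238,128)],.03),("bumper",[(513,74)],.03)]:
    print(nm,cast(f,[s(*p) for p in pts],z).round(4).tolist())
E
```

```text
10 [207 159  14  12  94] [214.53191489 165.11702128]
15 [208 182  18   9 141] [216.62411348 185.80141844]
18 [207 191  21  13 154] [215.92207792 195.94155844]
19 [201 192  27  39 409] [211.58924205 218.08557457]
22 [286 205  38  24 822] [304.49635036 216.56447689]
33 [231 226  20  11  98] [237.58163265 231.87755102]
34 [343 227  21  28 351] [353.07692308 240.75498575]
39 [201 251  20  13 245] [210.85714286 257.16326531]
plate [[ 0.5743  0.0035  0.014 ]
 [ 0.5723 -0.1023  0.014 ]
 [ 0.5065 -0.1006  0.014 ]
 [ 0.5086  0.0048  0.014 ]] [ 0.5404165  -0.04864148  0.014     ] [np.float64(0.06565798116016204), np.float64(0.1058325475845552), np.float64(0.0657601440555764), np.float64(0.10548523563616984)]
[np.float64(-1.12922565748426), np.float64(-91.0703048580059), np.float64(178.56821401645928), np.float64(88.87489593914432)]
bridge top [[0.6161, 0.2267, 0.029], [0.615, 0.1672, 0.029], [0.5055, 0.1685, 0.029], [0.5067, 0.2295, 0.029]]
stop [[0.6157, 0.2448, 0.016], [0.5053, 0.2457, 0.016]]
pivot [[0.5005, 0.1116, 0.024]]
pin [[0.4909, 0.0374, 0.03]]
guide tips [[0.6196, 0.134, 0.012]]
block [[0.6447, 0.2224, 0.026], [0.6439, 0.173, 0.026], [0.6188, 0.1733, 0.026]]
weight [[0.6743, 0.1215, 0.03]]
bumper [[0.7081, -0.0564, 0.03]]
```

```bash
python3 - <<'E'
from bench import r
from h import *
o=r.get_obs();M=R.from_rotvec(o["orientation"]).as_matrix();print(M.round(3))
z=M[:,2];print("jaw az",np.degrees(np.arctan2(z[1],z[0])))
E
```

```text
[[ 0.911 -0.     0.412]
 [-0.412 -0.001  0.911]
 [ 0.    -1.    -0.001]]
jaw az 65.66344459685614
```

Emit:
send_rows --rows "0.013 -0.0415 0 0 0 0.026;0.013 -0.0415 0 0 0 0.026;0.013 -0.0415 0 0 0 0.026;0.013 -0.0415 0 0 0 0.026;0.013 -0.0415 0 0 0 0.026;0.013 -0.0415 0 0 0 0.026;0.013 -0.0415 0 0 0 0.026;0.013 -0.0415 0 0 0 0.026;0.013 -0.0415 0 0 0 0.026;0.013 -0.0415 0 0 0 0.026;0.013 -0.0415 0 0 0 0.026;0.013 -0.0415 0 0 0 0.026;0.013 -0.0415 0 0 0 0.026;0.013 -0.0415 0 0 0 0.026;0.013 -0.0415 0 0 0 0.026;0.013 -0.0415 0 0 0 0.026;0 0 0 0 0 0;0 0 0 0 0 0" --grip 0

```text
clock: 1.95
tcp_pos: [0.486, -0.0497, 0.2311]
orientation: [-1.571, 0.01, -0.009]
contact_force: [-0.2, 0.3, 0.9]
grip_width: 0.0001
```

```bash
cat > s.py <<'E'
import sys,cv2,pickle
from bench import r
from h import *
def st():
    o=r.get_obs();z=R.from_rotvec(o["orientation"]).as_matrix()
    print("t",o["clock"],"tcp",o["tcp_pos"].round(4),"jawaz",np.degrees(np.arctan2(z[1,2],z[0,2])).round(2),"down",z[:,1].round(3),"F",o["contact_force"].round(1),"w",round(o["grip_width"],4),"q",o["joints"].round(2))
def pic(n,tag,crop=None,s=1):
    f=r.grab_frame(n);pickle.dump(f,open(f"{tag}.pkl","wb"));im=f["pixels"][:,:,::-1]
    if crop: x0,y0,x1,y1=crop;im=im[y0:y1,x0:x1]
    cv2.imwrite(f"pics/{tag}.png",cv2.resize(im,None,fx=s,fy=s,interpolation=cv2.INTER_CUBIC))
E
python3 -c "
from s import *
st();pic('wrist','w1')"
```

```text
t 1.95 tcp [ 0.486  -0.0497  0.2311] jawaz 89.33 down [-0.001  0.    -1.   ] F [-0.2  0.3  0.9] w 0.0001 q [-0.36  0.17  0.38  2.01 -0.08  0.98  1.62]
```

View pics/w1.png

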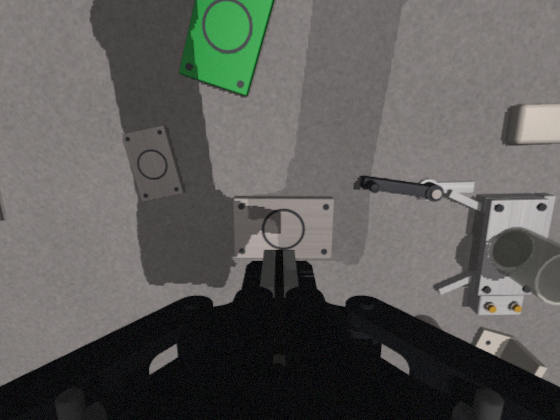

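The wrist view is mirrored relative to the top view, with -x up and +y to the right. It shows the ring at (284,229), the plate's -x edge near row 197, the latch pivot at (430,188) and the mouth edge near column 482. I'll use it to cross-check the top-view numbers.

```bash
python3 - <<'E'
import pickle
from h import *
f=pickle.load(open("w1.pkl","rb"))
for n,p,z in [("ring",[(284,229)],.014),("plate corners",[(234,198),(333,198),(333,258)],.014),("pivot",[(434,190)],.022),("mouth lat corner",[(483,195)],.029),("far",[(553,194)],.029),("screw",[(499,208),(542,207),(487,290)],.029)]:
    print(n,cast(f,p,z).round(4).tolist())
E
```

```text
ring [[0.5405, -0.0437, 0.014]]
plate corners [[0.5046, -0.0974, 0.014], [0.5059, 0.0096, 0.014], [0.5759, 0.0117, 0.014]]
pivot [[0.4965, 0.114, 0.022]]
mouth lat corner [[0.5009, 0.162, 0.029]]
far [[0.5007, 0.234, 0.029]]
screw [[0.515, 0.1807, 0.029], [0.5145, 0.2253, 0.029], [0.6099, 0.1823, 0.029]]
```

Emit:
send_rows --rows "-0.008 0.003 -0.03 0 0 0;0 0 -0.03 0 0 0;0 0 -0.03 0 0 0;0 0 -0.03 0 0 0;0 0 -0.03 0 0 0;0 0 -0.03 0 0 0;0 0 -0.025 0 0 0;0 0 -0.015 0 0 0;0 0 -0.005 0 0 0;0 0 0 0 0 0"

```text
clock: 3.0
tcp_pos: [0.4778, -0.0447, 0.006]
orientation: [-1.57, 0.006, -0.004]
contact_force: [-0.6, -0.5, -0.0]
grip_width: 0.0001
```

```bash
python3 -c "
from s import *
st();pic('scene','s2',(200,130,380,270),4.2)"
```

```text
t 3.0 tcp [ 0.4778 -0.0447  0.006 ] jawaz 89.6 down [-0.001  0.001 -1.   ] F [-0.6 -0.5 -0. ] w 0.0001 q [-0.23  0.53  0.24  2.18 -0.28  0.46  1.8 ]
```

View pics/s2.png

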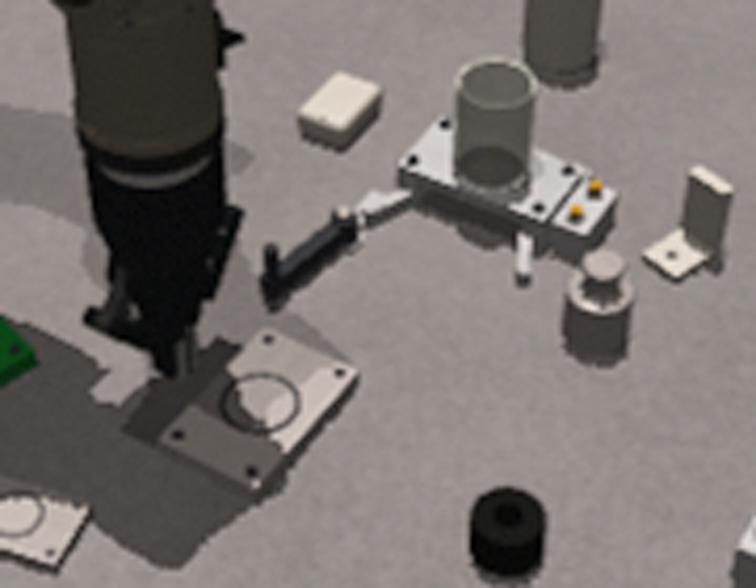

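The finger is beside the plate's near long edge, at crop (185,370), and touches nothing. Now I'll push it sideways by about 19 mm.

Emit:
send_rows --rows "0.006 0 0 0 0 0;0.004 0 0 0 0 0;0.003 0 0 0 0 0;0.003 0 0 0 0 0;0.003 0 0 0 0 0;0.003 0 0 0 0 0;0.003 0 0 0 0 0;0.003 0 0 0 0 0;0.003 0 0 0 0 0;0.002 0 0 0 0 0;0.001 0 0 0 0 0;0 0 0 0 0 0;0 0 0 0 0 0"

```text
clock: 4.35
tcp_pos: [0.512, -0.046, 0.0061]
orientation: [-1.571, 0.007, -0.007]
contact_force: [-3.3, 0.2, -1.6]
grip_width: -0.0001
```

```bash
cat >> s.py <<'E'
def plate(f,roi):
    x0,y0,x1,y1=roi;g=cv2.cvtColor(f["pixels"],cv2.COLOR_RGB2GRAY);m=np.zeros_like(g);m[y0:y1,x0:x1]=(g[y0:y1,x0:x1]>185)
    c=max(cv2.findContours(m,0,2)[0],key=cv2.contourArea);b=cv2.boxPoints(cv2.minAreaRect(c));print(b.round(1).tolist());P=cast(f,b+0,.014);print(P.round(4).tolist(),P.mean(0))
E
python3 -c "
from s import *
st();pic('top','t3',(190,140,370,280),4.2);pic('scene','s3',(200,130,380,270),4.2)"
```

```text
t 4.35 tcp [ 0.512  -0.046   0.0061] jawaz 89.49 down [-0. -0. -1.] F [-3.3  0.2 -1.6] w -0.0001 q [-0.23  0.57  0.25  2.1  -0.28  0.5   1.79]
```

View pics/t3.png

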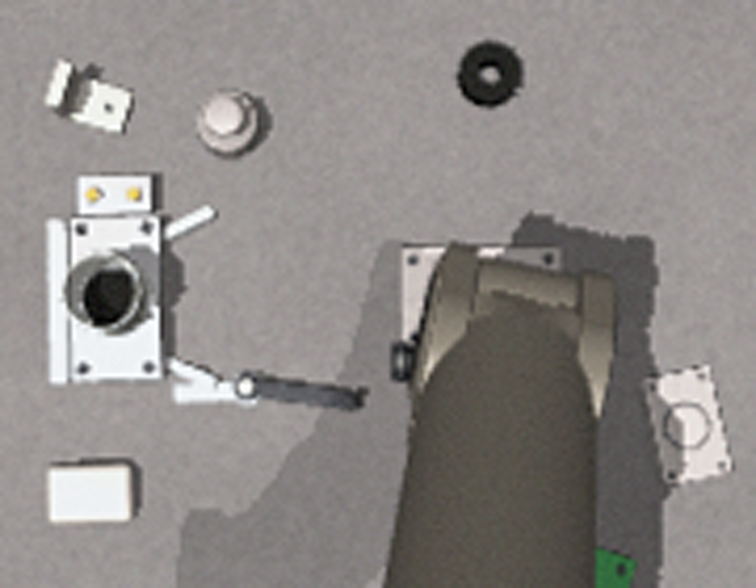

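The plate's far edge has moved about 16 mm to crop row 246, so its centre is at x ≈ 0.558 and lines up with the lane. Next I back off, rise, turn the jaws across and go behind the plate.

Emit:
send_rows --rows "-0.015 0 0 0 0 0;0 0 0.03 0 0 0;0 0 0.03 0 0 0;0.005 -0.008 0 0 0 -0.131;0.005 -0.008 0 0 0 -0.131;0.005 -0.008 0 0 0 -0.131;0.005 -0.008 0 0 0 -0.131;0.005 -0.008 0 0 0 -0.131;0.005 -0.008 0 0 0 -0.131;0.005 -0.008 0 0 0 -0.131;0.005 -0.008 0 0 0 -0.131;0.005 -0.008 0 0 0 -0.131;0.005 -0.008 0 0 0 -0.131;0.005 -0.008 0 0 0 -0.131;0.005 -0.008 0 0 0 -0.13;0 0 0 0 0 0;0 0 0 0 0 0"

```text
clock: 6.15
tcp_pos: [0.5578, -0.1419, 0.0665]
orientation: [-1.206, 1.212, -1.214]
contact_force: [-0.3, -0.1, 0.3]
grip_width: -0.0
```

```bash
python3 -c "
from s import *
st();pic('wrist','w4');pic('top','t4',(190,140,370,280),4.2)"
```

```text
t 6.15 tcp [ 0.5578 -0.1419  0.0665] jawaz -0.3 down [ 0.001 -0.001 -1.   ] F [-0.3 -0.1  0.3] w -0.0 q [-0.38  0.64  0.71  1.96 -0.6   0.76  0.68]
```

View pics/w4.png

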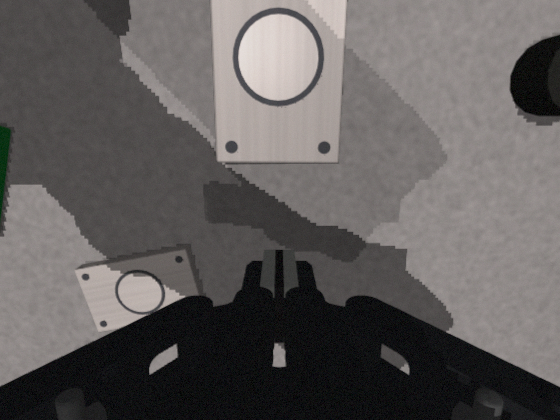

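View pics/t4.png

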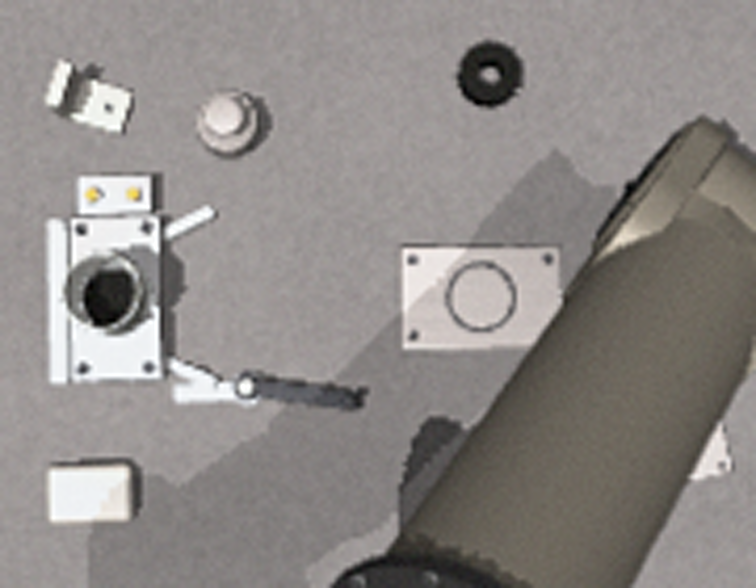

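```bash
python3 - <<'E'
import pickle
from h import *
f=pickle.load(open("t4.pkl","rb"))
s=lambda x,y:(190+x/4.2-.5+.5/4.2,140+y/4.2-.5+.5/4.2)
print("ring top",cast(f,[s(481,296)],.014).round(4))
print("front corners",cast(f,[s(402,246),s(402,349)],.014).round(4))
f=pickle.load(open("w4.pkl","rb"))
print("wrist ring,rear corners",cast(f,[(279,57),(218,162),(338,162)],.014).round(4))
E
```

```text
ring top [[ 0.5587 -0.048   0.014 ]]
front corners [[0.5938 0.0051 0.014 ]
 [0.5237 0.0064 0.014 ]]
wrist ring,rear corners [[ 0.5582 -0.0441  0.014 ]
 [ 0.523  -0.0993  0.014 ]
 [ 0.5916 -0.0997  0.014 ]]
```

Emit:
send_rows --rows "0 0 -0.025 0 0 0;0 0 -0.02 0 0 0;0 0 -0.01 0 0 0;0 0 -0.005 0 0 0;0 0.01 0 0 0 0;0 0.01 0 0 0 0;0 0.004 0 0 0 0;0 0.004 0 0 0 0;0 0.006 0 0 0 0;0 0.008 0 0 0 0;0 0.008 0 0 0 0;0 0.008 0 0 0 0;0 0.008 0 0 0 0;0 0.008 0 0 0 0;0 0.006 0 0 0 0;0 0.004 0 0 0 0;0 0.002 0 0 0 0;0 0 0 0 0 0"

```text
clock: 8.05
tcp_pos: [0.5574, -0.0557, 0.0064]
orientation: [-1.205, 1.215, -1.216]
contact_force: [1.5, -3.4, 2.0]
grip_width: 0.0002
```

```bash
python3 -c "
from s import *
st();pic('scene','s5',(200,130,380,270),4.2);pic('top','t5',(190,140,370,280),4.2)"
```

```text
t 8.05 tcp [ 0.5574 -0.0557  0.0064] jawaz -0.5 down [ 0.  0. -1.] F [ 1.5 -3.4  2. ] w 0.0002 q [-0.48  0.71  0.63  2.01 -0.7   0.64  0.6 ]
```

View pics/t5.png

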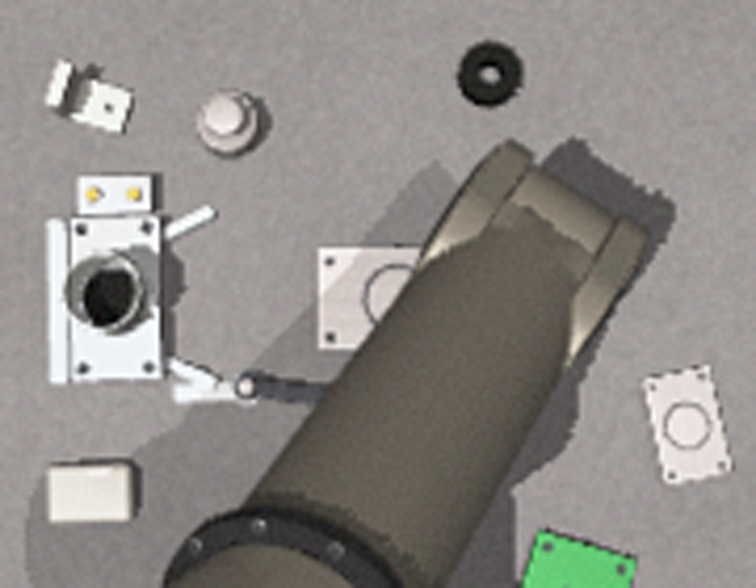

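View pics/s5.png

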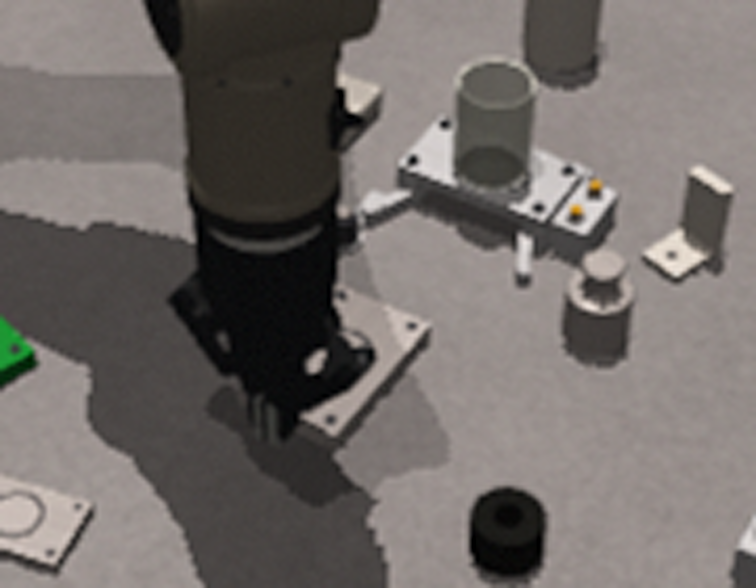

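The plate is straight, with its front edge at crop column 319 and rows 248–349, centred on the bridge at row 298. I'll carry on pushing.

Emit:
send_rows --rows "0 0.004 0 0 0 0;0 0.006 0 0 0 0;0.0002 0.008 0 0 0 0;0.0002 0.008 0 0 0 0;0.0002 0.008 0 0 0 0;0.0002 0.008 0 0 0 0;0.0002 0.008 0 0 0 0;0.0002 0.008 0 0 0 0;0.0002 0.008 0 0 0 0;0.0002 0.008 0 0 0 0;0 0.008 0 0 0 0;0 0.008 0 0 0 0;0 0.008 0 0 0 0;0 0.008 0 0 0 0;0 0.008 0 0 0 0;0 0.006 0 0 0 0;0 0.004 0 0 0 0;0 0.002 0 0 0 0;0 0 0 0 0 0"

```text
clock: 10.05
tcp_pos: [0.5584, 0.0705, 0.0061]
orientation: [-1.205, 1.216, -1.215]
contact_force: [-0.7, -2.9, 1.8]
grip_width: -0.0002
```

```bash
python3 -c "
from s import *
st();pic('scene','s6',(200,130,380,270),4.2);pic('top','t6',(190,140,370,280),4.2)"
```

```text
t 10.05 tcp [0.5584 0.0705 0.0061] jawaz -0.5 down [-0.001  0.    -1.   ] F [-0.7 -2.9  1.8] w -0.0002 q [-0.72  0.72  0.65  2.01 -0.71  0.66  0.39]
```

View pics/s6.png

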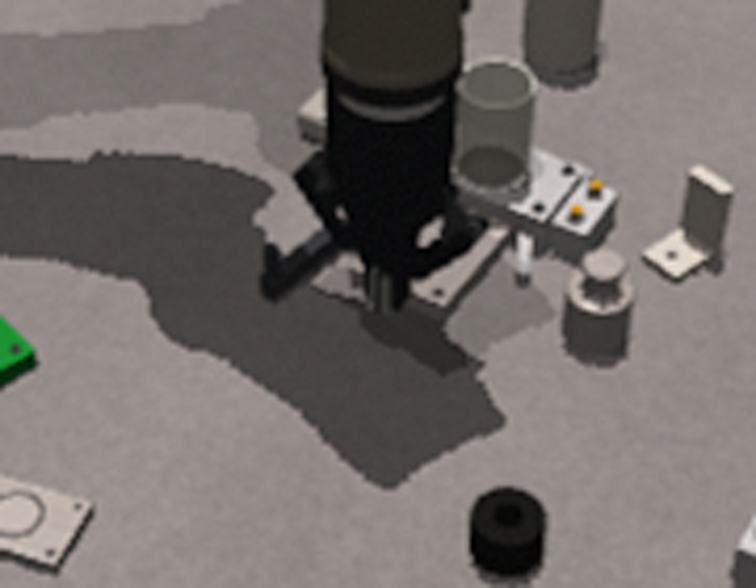

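View pics/t6.png

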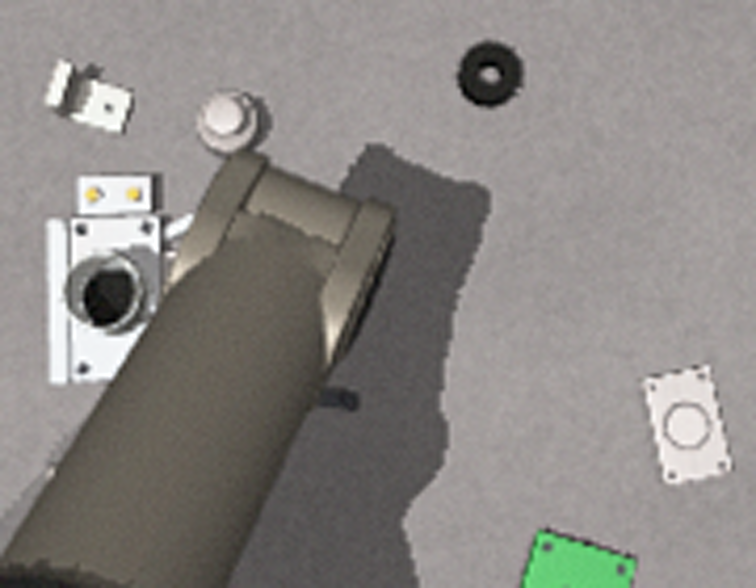

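The plate is entering the mouth squarely and the latch is still open. I'll go on, more slowly.

Emit:
send_rows --rows "0 0.004 0 0 0 0;0 0.004 0 0 0 0;0 0.004 0 0 0 0;0 0.004 0 0 0 0;0 0.004 0 0 0 0;0 0.004 0 0 0 0;0 0.003 0 0 0 0;0 0.002 0 0 0 0;0 0.001 0 0 0 0;0 0 0 0 0 0"

```text
clock: 11.15
tcp_pos: [0.5587, 0.1005, 0.0062]
orientation: [-1.205, 1.216, -1.215]
contact_force: [-0.0, -1.7, -1.0]
grip_width: 0.0
```

Emit:
send_rows --rows "0 0.002 0 0 0 0;0 0.001 0 0 0 0;0 0.001 0 0 0 0;0 0 0 0 0 0"

```text
clock: 11.55
tcp_pos: [0.5588, 0.1042, 0.0063]
orientation: [-1.205, 1.216, -1.216]
contact_force: [0.5, -2.0, -1.9]
grip_width: 0.0
```

Emit:
send_rows --rows "0 0.001 0 0 0 0;0 0.001 0 0 0 0;0 0.001 0 0 0 0;0 0 0 0 0 0"

```text
clock: 11.95
tcp_pos: [0.5588, 0.1073, 0.0063]
orientation: [-1.205, 1.216, -1.216]
contact_force: [-0.9, -2.5, -1.0]
grip_width: -0.0002
```

Emit:
send_rows --rows "0 0.001 0 0 0 0;0 0.001 0 0 0 0;0 0 0 0 0 0"

```text
clock: 12.25
tcp_pos: [0.5588, 0.1092, 0.0063]
orientation: [-1.205, 1.216, -1.216]
contact_force: [0.2, -2.5, -2.0]
grip_width: 0.0
```

Emit:
send_rows --rows "0 0.001 0 0 0 0;0 0.001 0 0 0 0;0 0 0 0 0 0"

```text
clock: 12.55
tcp_pos: [0.5588, 0.1113, 0.0063]
orientation: [-1.205, 1.216, -1.216]
contact_force: [-0.1, -1.8, -0.7]
grip_width: -0.0003
```

```bash
python3 -c "
from s import *
st();pic('wrist','w7')"
```

```text
t 12.55 tcp [0.5588 0.1113 0.0063] jawaz -0.5 down [ 0.  0. -1.] F [-0.1 -1.8 -0.7] w -0.0003 q [-0.79  0.73  0.66  1.99 -0.72  0.67  0.32]
```

View pics/w7.png

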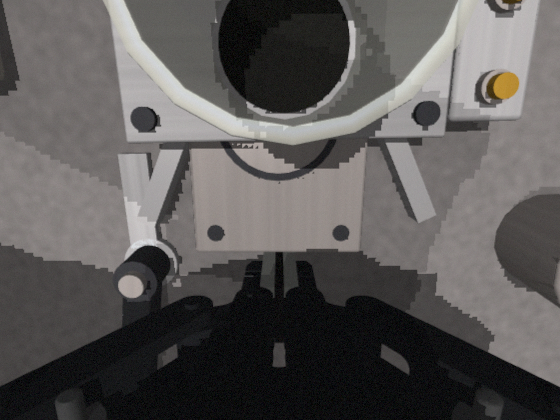

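The plate's rear edge is at row 250, square to the bridge edge at row 138, and the force is still low. I'll keep creeping until it meets the stop.

Emit:
send_rows --rows "0 0.001 0 0 0 0;0 0.001 0 0 0 0;0 0 0 0 0 0"

```text
clock: 12.9
tcp_pos: [0.5589, 0.1126, 0.0063]
orientation: [-1.205, 1.215, -1.217]
contact_force: [0.0, -4.2, -1.3]
grip_width: 0.0
```

Emit:
send_rows --rows "0 0.001 0 0 0 0;0 0.001 0 0 0 0;0 0 0 0 0 0"

```text
clock: 13.2
tcp_pos: [0.5595, 0.1128, 0.0065]
orientation: [-1.205, 1.215, -1.22]
contact_force: [3.1, -8.5, -2.1]
grip_width: 0.0001
```

Emit:
send_rows --rows "0 0.001 0 0 0 0;0 0 0 0 0 0"

```text
clock: 13.4
tcp_pos: [0.5597, 0.113, 0.0065]
orientation: [-1.205, 1.214, -1.221]
contact_force: [2.4, -11.1, -3.1]
grip_width: 0.0006
```

The tool stalled at y = 0.113 with the force rising, which fits the stop (0.111 expected). I'll back off, rise and check.

Emit:
send_rows --rows "0 0.001 0 0 0 0;0 0 0 0 0 0;0 -0.005 0 0 0 0;0 -0.02 0 0 0 0;0 -0.03 0 0 0 0;0 -0.03 0 0 0 0;0 -0.02 0.01 0 0 0;0 0 0.03 0 0 0;0 0 0.04 0 0 0;0 0 0.02 0 0 0;0 0 0 0 0 0;0 0 0 0 0 0"

```text
clock: 14.6
tcp_pos: [0.5591, 0.0132, 0.1069]
orientation: [-1.204, 1.215, -1.214]
contact_force: [0.5, -0.0, -0.1]
grip_width: -0.0
```

```bash
python3 -c "
from s import *
st();pic('wrist','w8');pic('top','t8',(190,140,370,280),4.2)"
```

```text
t 14.6 tcp [0.5591 0.0132 0.1069] jawaz -0.45 down [ 0.001  0.002 -1.   ] F [ 0.5 -0.  -0.1] w -0.0 q [-0.73  0.57  0.8   1.98 -0.56  0.82  0.38]
```

View pics/w8.png

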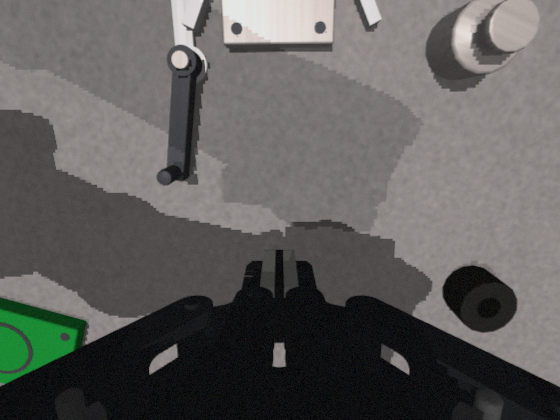

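View pics/t8.png

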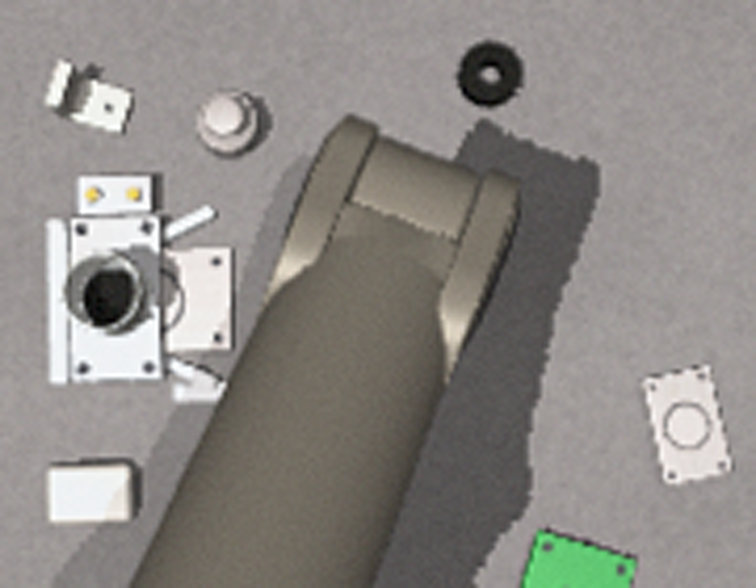

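```bash
python3 - <<'E'
import pickle
from h import *
f=pickle.load(open("t8.pkl","rb"))
s=lambda x,y:(190+x/4.2-.5+.5/4.2,140+y/4.2-.5+.5/4.2)
g=cv2.cvtColor(f["pixels"],cv2.COLOR_RGB2GRAY)
for v in (200,205,212,216,219): print(v,g[v,198:250])
print("plate rear corners",cast(f,[s(232,248),s(232,350)],.014).round(4))
print("bridge mouth corners",cast(f,[s(161,216),s(161,379)],.029).round(4),"stop back",cast(f,[s(48,220),s(48,383)],.016).round(4))
w=pickle.load(open("w8.pkl","rb"))
print("w plate rear",cast(w,[(223,43),(334,43)],.014).round(4));print("pivot top cap",cast(w,[(180,59)],.03).round(4),"pin top",cast(w,[(166,177)],.044).round(4),"pin base",cast(w,[(183,174)],.02).round(4))
E
```

```text
200 [151 154 153 201 245 243 243 232 171 245 238 234 242 238 204 204 215 222
 200 144 105 100 127 133 132 137 131 129 146 168 101 172 237 232 228 226
 227 228 232 234 233 235 237 239 237 237 223  89 159 155 160 151]
205 [148 147 152 202 246 242 244 234 126 116 113 117 121 115  77  33  34  34
  34  43  32  30  53 136 195 114 126 139 137 136  85  88  70  92 164 241
 236 235 233 234 235 235 235 235 234 236 222  93 160 151 128 128]
212 [152 150 151 186 246 242 238 228  95 121 145 172  19  17  22  20  25  26
  42  40  38  36  36 118 187  61  84 142 179 121  93 123 157 237 229 145
 238 236 234 234 233 234 233 234 235 240 231  67 133 135 133 131]
216 [148 149 140 181 247 241 242 233 171 248 227 155 124 144  36  12  12   6
   3  37 119 175 102  61  66  82 154 241 238 239  82 174 239 143 170 238
 240 237 238 236 237 237 237 238 234 220 200  70 135 136 135 133]
219 [153 152 148 187 245 243 242 230 160 246 242 242 237 245 242 228 218 157
 128 115 125 157 197 236 242 242 240 240 245 235  68 152 243 242 241 239
 240 237 239 238 238 241 230 141 163 223 209  73 137 129 131 116]
plate rear corners [[0.5946 0.1206 0.014 ]
 [0.5252 0.1215 0.014 ]]
bridge mouth corners [[0.6156 0.1668 0.029 ]
 [0.5062 0.168  0.029 ]] stop back [[0.6157 0.2446 0.016 ]
 [0.5053 0.2455 0.016 ]]
w plate rear [[0.5246 0.1256 0.014 ]
 [0.5946 0.1251 0.014 ]]
pivot top cap [[0.5009 0.1141 0.03  ]] pin top [[0.4904 0.0457 0.044 ]] pin base [[0.4941 0.0435 0.02  ]]
```

The checks agree that the plate is home. It stands out 46.3 mm from the mouth (46 nominal), is square, and is centred to within 1 mm. The latch pivot is at about (0.499,0.113) and the pin at (0.491,0.044), so the latch angle is about -0.11. I'll go outside the pin with the jaws turned.

Emit:
send_rows --rows "-0.0075 0.0026 0 0 0 -0.121;-0.0075 0.0026 0 0 0 -0.121;-0.0075 0.0026 0 0 0 -0.121;-0.0075 0.0026 0 0 0 -0.121;-0.0075 0.0026 0 0 0 -0.121;-0.0075 0.0026 0 0 0 -0.121;-0.0075 0.0026 0 0 0 -0.121;-0.0075 0.0026 0 0 0 -0.121;-0.0075 0.0026 0 0 0 -0.121;-0.0075 0.0026 0 0 0 -0.121;-0.0075 0.0026 0 0 0 -0.121;-0.0075 0.0026 0 0 0 -0.121;-0.0075 0.0026 0 0 0 -0.121;0 0 0 0 0 0;0 0 0 0 0 0"

```text
clock: 16.2
tcp_pos: [0.4611, 0.0458, 0.1058]
orientation: [-0.008, -2.216, 2.218]
contact_force: [0.3, -0.0, 0.1]
grip_width: 0.0001
```

```bash
python3 -c "
from s import *
st();pic('wrist','w9')"
```

```text
t 16.2 tcp [0.4611 0.0458 0.1058] jawaz -90.44 down [-0.001 -0.001 -1.   ] F [ 0.3 -0.   0.1] w 0.0001 q [-1.15  0.7   1.27  2.21 -0.89  0.91 -0.9 ]
```

View pics/w9.png

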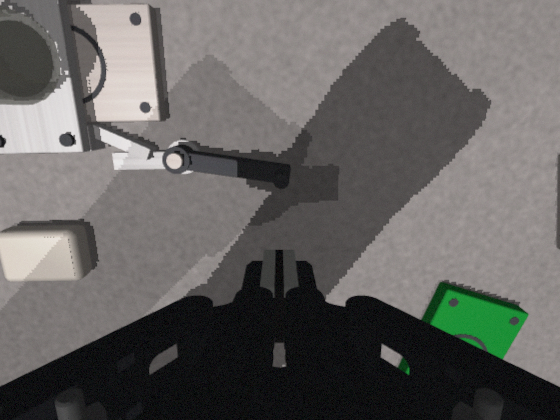

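The pin at (282,172) is directly ahead of the fingers at (280,260), with nothing under the tool. I'll lower.

Emit:
send_rows --rows "0 0 -0.02 0 0 0;0 0 -0.02 0 0 0;0 0 -0.02 0 0 0;0 0 -0.012 0 0 0;0 0 -0.006 0 0 0;0 0 0 0 0 0"

```text
clock: 16.85
tcp_pos: [0.4613, 0.0456, 0.028]
orientation: [-0.011, -2.216, 2.216]
contact_force: [-0.5, 0.1, -0.6]
grip_width: 0.0001
```

```bash
python3 - <<'E'
from s import *
st()
p=np.array([.499,.113]);off=-.01
def T(th,b):
    a=th+off;return p+.07*np.array([np.sin(a),-np.cos(a)])-b*np.array([np.cos(a),np.sin(a)])
prev=r.get_obs()["tcp_pos"][:2]
P=[T(0,.016)]+[T(k*1.571/16,.015) for k in range(1,17)]
for k,q in enumerate(P): print(k,q.round(4),(q-prev).round(4));prev=q
E
```

```text
t 16.85 tcp [0.4613 0.0456 0.028 ] jawaz -90.6 down [-0.001  0.    -1.   ] F [-0.5  0.1 -0.6] w 0.0001 q [-1.02  0.78  1.06  2.24 -1.07  0.78 -0.78]
0 [0.4823 0.0432] [ 0.021  -0.0025]
1 [0.4902 0.042 ] [ 0.0079 -0.0012]
2 [0.4972 0.0414] [ 0.007  -0.0005]
3 [0.5043 0.0416] [0.007  0.0002]
4 [0.5112 0.0425] [0.007  0.0009]
5 [0.5181 0.044 ] [0.0069 0.0015]
6 [0.5248 0.0462] [0.0067 0.0022]
7 [0.5312 0.0491] [0.0064 0.0028]
8 [0.5373 0.0525] [0.0061 0.0035]
9 [0.543  0.0566] [0.0057 0.004 ]
10 [0.5484 0.0611] [0.0053 0.0046]
11 [0.5532 0.0662] [0.0048 0.0051]
12 [0.5575 0.0718] [0.0043 0.0055]
13 [0.5613 0.0777] [0.0038 0.0059]
14 [0.5644 0.084 ] [0.0032 0.0063]
15 [0.567  0.0905] [0.0025 0.0066]
16 [0.5688 0.0973] [0.0019 0.0068]
```

First half: approach, then the arc to θ ≈ 0.8.

Emit:
send_rows --rows "0.007 -0.001 0 0 0 0;0.007 -0.001 0 0 0 0;0.007 -0.0005 0 0 0 0;0.008 -0.001 0 0 0 0.098;0.007 -0.0005 0 0 0 0.098;0.007 0 0 0 0 0.098;0.007 0.001 0 0 0 0.098;0.007 0.0015 0 0 0 0.098;0.0065 0.002 0 0 0 0.098;0.0065 0.003 0 0 0 0.098;0.006 0.0035 0 0 0 0.098;0 0 0 0 0 0"

```text
clock: 18.05
tcp_pos: [0.5388, 0.0531, 0.0288]
orientation: [-0.719, 1.766, -1.767]
contact_force: [-0.4, 0.2, -0.4]
grip_width: -0.0
```

```bash
python3 -c "
from s import *
st();pic('wrist','w10')"
```

```text
t 18.05 tcp [0.5388 0.0531 0.0288] jawaz -45.63 down [ 0.002  0.    -1.   ] F [-0.4  0.2 -0.4] w -0.0 q [-0.86  0.75  0.88  2.06 -0.88  0.75 -0.21]
```

View pics/w10.png

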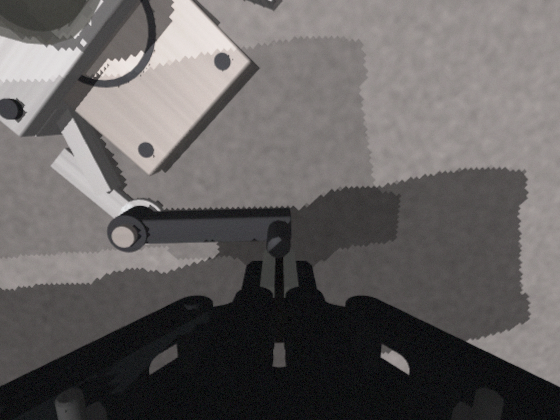

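The arm lies square to the fingers at about 45°, with the pin centred at (280,238). Now the second half.

Emit:
send_rows --rows "0.0045 0.004 0 0 0 0.098;0.005 0.0045 0 0 0 0.098;0.005 0.005 0 0 0 0.098;0.004 0.0055 0 0 0 0.098;0.004 0.006 0 0 0 0.098;0.003 0.006 0 0 0 0.098;0.0025 0.0065 0 0 0 0.098;0.001 0.004 0 0 0 0.098;0 0 0 0 0 0"

```text
clock: 19.0
tcp_pos: [0.5666, 0.0945, 0.0285]
orientation: [-1.201, 1.22, -1.22]
contact_force: [0.3, -0.9, 0.6]
grip_width: -0.0002
```

Emit:
send_rows --rows "0 0.002 0 0 0 0;0 0.001 0 0 0 0;0 0 0 0 0 0"

```text
clock: 19.3
tcp_pos: [0.5663, 0.0972, 0.0283]
orientation: [-1.202, 1.221, -1.221]
contact_force: [-0.3, -0.2, 0.3]
grip_width: -0.0002
```

Emit:
send_rows --rows "0 0.001 0 0 0 0;0 0.001 0 0 0 0;0 0 0 0 0 0"

```text
clock: 19.6
tcp_pos: [0.5663, 0.0984, 0.0283]
orientation: [-1.203, 1.22, -1.221]
contact_force: [1.6, -3.2, 0.6]
grip_width: -0.0
```

Emit:
send_rows --rows "0 0.001 0 0 0 0;0 0.001 0 0 0 0;0 0 0 0 0 0"

```text
clock: 19.9
tcp_pos: [0.5663, 0.0988, 0.0284]
orientation: [-1.203, 1.219, -1.224]
contact_force: [1.1, -7.4, -0.1]
grip_width: 0.0003
```

Emit:
send_rows --rows "0 0.001 0 0 0 0;0 0.001 0 0 0 0;0 0 0 0 0 0"

```text
clock: 20.2
tcp_pos: [0.5663, 0.0989, 0.0284]
orientation: [-1.204, 1.219, -1.226]
contact_force: [0.5, -11.6, -0.1]
grip_width: -0.0001
```

```bash
python3 -c "
from s import *
st();pic('wrist','w11')"
```

```text
t 20.2 tcp [0.5663 0.0989 0.0284] jawaz -1.01 down [ 0.001 -0.005 -1.   ] F [  0.5 -11.6  -0.1] w -0.0001 q [-0.8   0.71  0.7   1.98 -0.69  0.71  0.31]
```

View pics/w11.png

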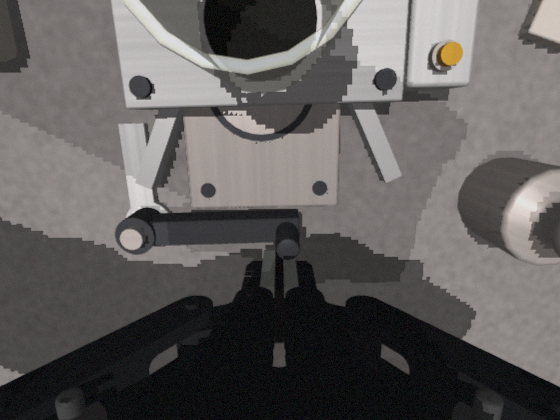

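The latch lies across the lane just behind the plate's rear edge, and it resists at 11.6 N, so it is on its end stop. I'll retreat straight back and rise clear.

Emit:
send_rows --rows "0 -0.005 0 0 0 0;0 -0.015 0 0 0 0;0 -0.03 0 0 0 0;0 -0.03 0 0 0 0;0 -0.03 0.02 0 0 0;0 -0.03 0.04 0 0 0;0 -0.03 0.04 0 0 0;0 -0.03 0.04 0 0 0;0 -0.03 0.03 0 0 0;0 0 0 0 0 0;0 0 0 0 0 0;0 0 0 0 0 0"

```text
clock: 21.45
tcp_pos: [0.5657, -0.1252, 0.1971]
orientation: [-1.204, 1.221, -1.216]
contact_force: [0.3, 0.0, -0.2]
grip_width: 0.0
```

```bash
python3 - <<'E'
from s import *
st();pic('top','t12',(190,140,370,280),4.2);pic('scene','s12',(200,130,380,270),4.2)
f=pickle.load(open("t12.pkl","rb"));g=cv2.cvtColor(f["pixels"],cv2.COLOR_RGB2GRAY)
for v in(205,212,219):print(v,g[v,225:262])
E
```

```text
t 21.45 tcp [ 0.5657 -0.1252  0.1971] jawaz -0.71 down [-0.002  0.002 -1.   ] F [ 0.3  0.  -0.2] w 0.0 q [-0.55  0.49  0.89  1.87 -0.45  1.01  0.52]
205 [133 138 131  84  83  65  91 165 239 232 232 231 231 232 233 231 231 232
 234 219  78 114  95  91  86  65  82 121 161 150 152 152 148 150 149 150
 150]
212 [139 177 119  88 121 153 235 228 139 235 234 233 233 230 230 232 231 233
 236 230  63  90  95  92  83  60  83 104 159 151 148 147 151 149 151 150
 145]
219 [240 242 231  65 153 240 240 235 236 237 236 235 237 234 240 228 143 188
 244 232  68  98  95  94  90  74  78 102 152 152 153 151 151 150 151 152
 145]
```

View pics/t12.png

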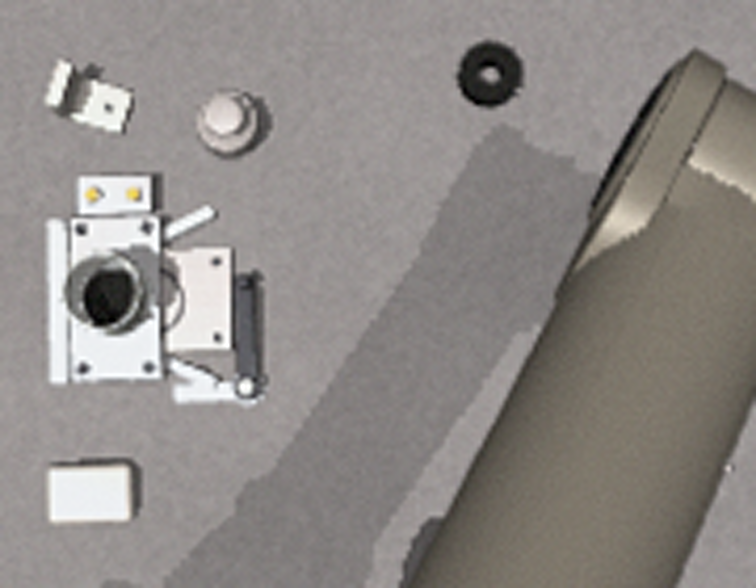

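View pics/s12.png

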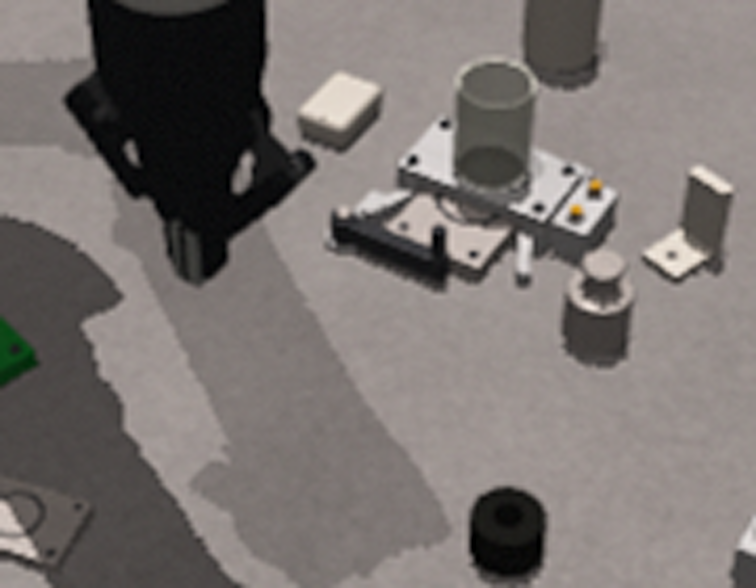

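The latch lies parallel to the plate's rear edge, which is unchanged at crop column 232. The bystanders have not moved and the arm is free, so I'm handing in.

```bash
python3 -c "
from bench import r
print(r.hand_in())"
```

```text
the job is handed in; nothing more can be done
None
```

The plate is home against the stop with the latch shut behind it, and I handed the job in at about 21.5 s; the hand-in reports no verdict. I pushed the large steel plate sideways into line with the lane, then in under the bridge with shut fingers until it met the stop. I then swung the latch shut by its pin and retreated.

**Plate:** The last camera checks put the trailing end about 46 mm out from the mouth (46 nominal). It is centred to within about 1 mm, and square to well under 1°. The push stalled at the stop with about 11 N.

**Latch:** It lies parallel to the plate's rear edge and pushed back with 11.6 N at its end stop.

**Surroundings:** The bystanders in the last close-up pictures (weight, bumper, sample and bracket) look unmoved. The last close-ups left out the screwdriver and most of the bottle, but the arm did not work near either of them. The force reading was about zero with the arm clear of everything.

**Disagreement:** The top and wrist cameras differed by 4–5 mm in y, a little more than their stated calibration. I therefore relied on contact force and on distances measured within one picture for the final fit. No check failed.

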